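Lay a flanged post into its V-rest and slide it home against the end stop

TASK

The tubular steel post stands on its square foot plate on the marking-out fixture. Tip it over towards the V-rest without grasping, squeezing or lifting it, keeping it supported between or on the open fingers so that its tube comes down gently into the V and never drops; then push on the free end of the tube with the fingertips to slide the post along the V until the underside of its foot plate is flush and square against the fixture's end stop, and come clear. Leave the tools lying around where they are.

Things in the scene. Friction and masses are not known exactly. Their poses are not given: they have to be found in the camera images.
- fixture: Fixed steel marking-out fixture: dark base plate 110 x 270 x 12 mm flat on the bench (y = -120 to +150 mm). Origin on its centre line at bench level; own z up, own y along its length. An upright end stop stands towards +y, an open V-rest towards -y; the post stands on the base between them. Beyond y = -120 mm is bare bench.
- stop_face (a point): Point on the flat face of the end stop (steel angle 90 mm wide, 62 mm high above the base, face at fixture y = +100 mm, looking to -y), on the centre line, 57 mm above the bench; axes as the fixture's. The centre of the foot's underside belongs here at the end.
- v_rest (a point): Over the middle of the V, on the centre line, 57 mm above the bench, 185 mm from the stop face: where the tube's axis runs when it lies in the V; axes as the fixture's. The V is of angle iron, 90 degrees, 40 mm long (fixture y = -105 to -65 mm), bottom 34 mm and lips 61 mm above the bench, 54 mm wide at the lips.
- post: Loose post, 0.6 to 0.95 kg, 250 mm high: round steel tube 32 mm in diameter, black plug in its end, welded on the middle of a square foot plate 90 x 90 x 6 mm. Origin: centre of the foot's underside; own z along the tube to its free end. Starts upright on the fixture's base, nearly square to it, 4 to 20 mm clear of the end stop.
- post_top (a point): Centre of the free end of the post's tube (black plug), 250 mm from the foot's underside; axes as the post's. Lying in the V the tube is level, this point 57 mm above the bench and, before the post is slid home, about 340 to 360 mm from the stop face, beyond the fixture's base.
- post_foot (a point): Centre of the underside of the post's foot plate (the post's origin); axes as those of the post.
- post_edge (a point): Middle of the foot edge about which the post tips, the one nearest the V (y = -45 mm of the post). It stays down on the base, 12 mm above the bench, throughout. The centre of mass is on the axis 79 mm from the foot's underside: tipped about this edge the post balances at a lean of about 30 degrees and falls on by itself beyond.
- caliper: Bystander: steel vernier caliper, 80 x 210 x 8 mm, lying flat on the bench; origin at the centre of its underside.
- marker: Bystander: white and blue marker pen, 16 x 132 x 16 mm, lying on the bench; origin at the centre of its underside.
- tape_measure: Bystander: tape measure with a boxy case, 36 x 84 x 62 mm, standing on the bench; origin at the centre of its underside.

How it is judged:
On the way:
1. the post lies on its side, its tube down in the V, not yet at the end stop (angle between the z axis of post_foot and the y axis of fixture, either way round below 0.08 rad and x of post_top in the frame of fixture between -0.015 and 0.015 m and z of post_top in the frame of fixture between 0.052 and 0.062 m and z of post_foot in the frame of fixture between 0.052 and 0.062 m and y of post_foot in the frame of fixture below 0.07 m), for 0.2 s.
At the end, for the whole second after the job is handed in: The post lies at rest in the V, its tube level and in line with the fixture (within 0.04 rad; axis within 4 mm in height, and sideways 5 mm at the free end and 8 mm at the foot), the underside of its foot plate within 4 mm of the end stop's face (angle between the z axis of post_foot and the y axis of fixture, either way round below 0.04 rad and x of post_top in the frame of fixture between -0.005 and 0.005 m and x of post_foot in the frame of fixture between -0.008 and 0.008 m and z of post_top in the frame of fixture between 0.053 and 0.061 m and z of post_foot in the frame of fixture between 0.053 and 0.061 m and y of post_foot in the frame of fixture between 0.096 and 0.104 m and linear speed of post below 0.01 m/s and angular speed of post below 0.05 rad/s); the robot touches nothing.
It fails at once if the post falls or drops instead of being let down gently (it turns faster than 2.5 rad/s) (angular speed of post above 2.5 rad/s).
It fails at once if the post is lifted: the edge it tips on rises more than 12 mm off the fixture's base (height (world z) of post_edge above 0.024 m).
It fails at once if the post is pinched or pressed hard (over 40 N between fingers and post) (contact force between the fingers and post above 40 N).
It fails at once if the caliper, the marker or the tape measure is shifted by more than 20 mm (distance of any of caliper, marker, tape_measure from where it was at the start of the episode above 0.02 m).
It also fails if it takes over 67 s, if anything falls off the work surface, if the arm or the gripper's body presses on something with over 40 N, if the wrist force passes 120 N, or if a joint passes its speed limit or range.

ROBOT

A 6-joint arm with a two-finger parallel gripper is mounted at the origin on a cart in front of the work surface, level with it; the furniture and walls round the work are solid. World frame = base frame: x ahead of the robot, y to its left, z up, the work surface at z = 0. Lengths are in m, angles in rad, forces in N, time in s.
With the tool pointing down it reaches from about 0.275 to 0.875 m from the base axis. Payload 12.5 kg.
Tool frame: the origin (TCP) lies at the very end of the fingers, on their centre line; the grasp point (between the pads) lies 19 mm behind it (grasp_offset is the distance from the TCP to the grasp point, in m); z points along the fingers, y is the direction in which the jaws open and shut (so a half turn about z gives the same grasp; the last joint's range is limited). The gripper opens to 85 mm and grips with 20 to 120 N. Pads are 22 mm wide; open, the fingers measure 114 mm over their backs; the gripper's body (76 mm by 85 mm) begins 54 mm behind the grasp point. The pads swing forward as they close: fully open they stand 13 mm farther back than shut.
Start: joints at [-1.236, 0.351, 1.652, -0, 1.139, -0.085], TCP at [0.224, -0.502, 0.231] pointing down, gripper open.
Joint ranges: [-2.75, 2.75], [-0.79, 2.1], [0.01, 2.65], [-1.57, 4.71], [0.07, 3.14], [-2.87, 2.87]. Speed limits (rad/s): [2.22, 2.22, 2.79, 3.14, 3.14, 3.14].

INTERFACE

Orientations are given as [roll, pitch, yaw] about the fixed x, y, z axes, in that order (R = Rz(yaw) Ry(pitch) Rx(roll)).
In Python, from plant import sense, grab_frame, calibration, job_done, recognise, silhouettes, landmark_of, grasp_offset gives the robot as it stands.
- The arm moves only by the tool servo_tool, never from a script. Its argument "plan" is a list that holds one entry, the list of rows, each a list of 7 numbers: the turn, a rotation vector about the tool's x, y, z in rad, then the shift along the tool's x, y, z in mm, then the finger opening in mm, from 0 to 85.4. In form: [[[ax, ay, az, tx, ty, tz, hand], ...]]. A call has 1 to 12 rows; each row is the pose to reach, as a shift and turn from the pose commanded when the call began, along the tool's axes at that moment; what a row does not reach only later rows make up. A row lasts 1/12 s, in which the tool goes at most 41.7 mm and 7.16 degrees, less where a joint would pass 70% of its speed; a pose out of reach is approached as far as the arm can. A call with a gripper value outside its range is refused whole. The fingers move at their own pace and stop on an object; "force" is the grip in N (left out, the last holds). Time passes only in rows, so rows that repeat a pose let the fingers close. It gives the time, the measured TCP pose, the force and the opening at its end, in the units of the state.
- sense(): the state, without advancing time (a new reading comes with each control period).
- grab_frame(name): name is "scene" or "top" or "wrist"; returns (picture, depth): 384x512x3 uint8, red, green, blue; 384x512 float32, m along the optical axis (not along the pixel's ray), 0 where there is no reading.
- calibration(name): a dict with "mtx" (3x3 intrinsics, pixels), "xyz" and "orientation" of the camera in the world. Camera axes: x right, y down, z forward; pixel columns grow to the right and rows downward; lengths in m; the calibration is good to about 2 mm. A picture is of the moment at which its call begins: read the wrist's pose just before it. calibration takes no time and is no camera call; for the wrist camera it gives the pose at the moment of the call.
- job_done(): hands the job in, once; it reports no verdict.
Trained networks look in the newest picture that a camera, given by its name, has taken for a name from the list of things; names that differ only in an ending like _2 or _b are one class to them, and where a whole thing is asked for, a point or a joint stands for the part that bears it (a point fixed in the world has none). Each returns a list of dicts, best first, with "conf" (0 to 1); they miss things now and then, are a little off and sometimes report something else, mostly with a low value. They report only what shows in the picture. A call takes as long as a camera call.
- recognise(camera, thing): "position" ([x, y, z] in m, in world coordinates, good to about 4 mm: the middle of the surface that is visible of it).
- silhouettes(camera, thing): "pixels" (384x512 bool, what is visible of it).
- landmark_of(camera, thing): "position" ([x, y, z] in m, in world coordinates, good to about 4 mm: a listed point, or the origin of a listed thing).
The state is a dict: "clock": time; "q": joint angles; "joint_vel": joint speeds; "effort": joint torques, N m; "eef_pos": TCP position; "orientation": TCP orientation; "wrist_force": force on the tool from outside, world axes, zero at the start; "moment": the same for the moment, N m; "finger_gap": finger opening in m.
Only numpy, scipy, OpenCV 4.12 (cv2) and the standard library are available. Lean on these libraries where they do the work, as an engineer would, in place of code of your own. Each camera call takes 0.05 s, during which the arm holds its last target.

## Working session

There is one attempt and no reset: what is moved stays moved. The work goes in short steps, Python scripts to look and compute and a tool call to move; the robot and the scene stay as the last step left them, time stands still between calls to the robot, and variables do not carry over. Pictures are saved under pics/ and viewed, and the job is handed in when it is done.

Besides the shell and the picture viewer there is one more tool, called after "Call:" as a command line: name --argument value ..., lists and objects as JSON in quotes. servo_tool: Moves the arm, as the interface text tells. Its arguments: {"type":"object","properties":{"plan":{"type":"array"},"force":{"type":"number"}},"required":["plan"]}

```bash
ls; mkdir -p pics
cat > h.py <<'E'
import numpy as np, cv2
from scipy.spatial.transform import Rotation as R
from plant import *
np.set_printoptions(precision=4,suppress=True)
def save(name,fn):
    p,d=grab_frame(name); cv2.imwrite('pics/'+fn,p[:,:,::-1]); return p,d
def Rm(o): return R.from_euler('xyz',o).as_matrix()
def world(name,d,u,v,c=None):
    c=c or calibration(name);K=np.array(c['mtx']);z=d[v,u]
    p=np.array([(u-K[0,2])/K[0,0]*z,(v-K[1,2])/K[1,1]*z,z])
    o=np.array(c['orientation']); M=o if o.shape==(3,3) else Rm(o)
    return M@p+np.array(c['xyz'])
E
python3 - <<'E'
from h import *
print(sense())
for n in ['scene','top']:
    save(n,n+'0.png'); print(calibration(n))
    for t in ['fixture','stop_face','v_rest','post_top','post_foot','post_edge','caliper','marker','tape_measure']:
        r=landmark_of(n,t); print(n,t,[(np.array(x['position']),round(x['conf'],2)) for x in r[:2]])
print(sense()['clock'])
E
```

```text
pics
{'clock': 0.0, 'q': array([-1.2356,  0.3512,  1.6524, -0.    ,  1.1391, -0.0846]), 'joint_vel': array([-0.0006, -0.0002,  0.0011, -0.0011,  0.0023, -0.0015]), 'effort': array([  0.0012, -50.6102, -29.1402,  -0.0001,   0.0047,   0.    ]), 'eef_pos': array([ 0.2241, -0.5019,  0.2308]), 'orientation': array([-3.1404, -0.0001,  0.4198]), 'wrist_force': array([ 0.0233,  0.0774, -0.86  ]), 'moment': array([ 0.0169, -0.0268,  0.0227]), 'finger_gap': 0.08520380928222136}
{'mtx': array([[450.1874,   0.    , 255.5932],
       [  0.    , 450.1874, 185.3667],
       [  0.    ,   0.    ,   1.    ]]), 'xyz': array([-0.593 ,  0.5359,  0.7844]), 'orientation': array([-2.0389, -0.0207, -1.9959])}
scene fixture [(array([ 0.4681,  0.1747, -0.0043]), 0.81)]
scene stop_face [(array([0.4603, 0.2694, 0.0565]), 0.65)]
scene v_rest [(array([0.4699, 0.0843, 0.0558]), 0.94)]
scene post_top [(array([0.4673, 0.2151, 0.2648]), 0.85), (array([0.471 , 0.1676, 0.01  ]), 0.68)]
scene post_foot [(array([0.4673, 0.2102, 0.0123]), 0.64)]
scene post_edge [(array([0.4703, 0.1647, 0.0104]), 0.8)]
scene caliper []
scen
[... 226 characters left out ...]
 408.437 , 192.8508],
       [  0.    ,   0.    ,   1.    ]]), 'xyz': array([0.4461, 0.0201, 1.2245]), 'orientation': array([-3.0659, -0.0169, -1.5616])}
top fixture [(array([0.4683, 0.1692, 0.0019]), 0.65), (array([0.4658, 0.1638, 0.01  ]), 0.44)]
top stop_face [(array([0.4581, 0.2697, 0.0578]), 0.87)]
top v_rest [(array([0.4734, 0.0868, 0.059 ]), 0.59)]
top post_top [(array([0.4652, 0.211 , 0.264 ]), 0.64)]
top post_foot [(array([0.4633, 0.2076, 0.0114]), 0.78)]
top post_edge [(array([0.4647, 0.1668, 0.0117]), 0.75)]
top caliper [(array([ 0.3956, -0.2394,  0.0042]), 0.75)]
top marker [(array([ 0.6534,  0.1343, -0.0015]), 0.76)]
top tape_measure [(array([0.678 , 0.3192, 0.0004]), 0.62)]
1.0
```

View pics/scene0.png

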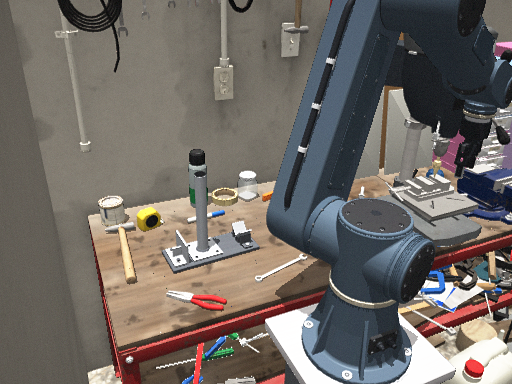

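View pics/top0.png

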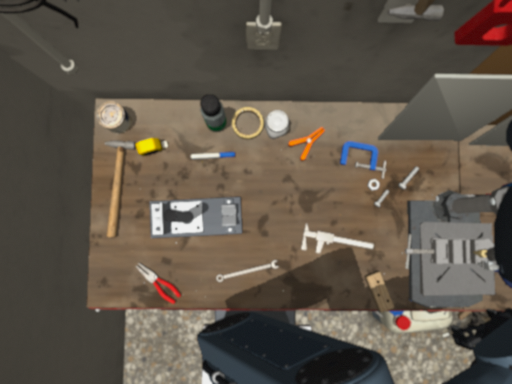

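The top view shows the fixture around pixel (195, 216) with the stop on the left and the V on the right. The marker is at (213, 155), the tape at (150, 146) and the caliper at (335, 240). Next I'll refine the fixture and post poses from depth.

```bash
cat >> h.py <<'E'
def cloud(n,d):
    c=calibration(n);K=np.array(c['mtx']);v,u=np.mgrid[0:384,0:512]
    P=np.stack([(u-K[0,2])/K[0,0]*d,(v-K[1,2])/K[1,1]*d,d],-1)
    W=P@Rm(c['orientation']).T+c['xyz']; W[d==0]=np.nan; return W
E
python3 - <<'E'
from h import *
for n in ['top','scene']:
    p,d=grab_frame(n); W=cloud(n,d); X,Y,Z=W[...,0],W[...,1],W[...,2]
    box=(X>.36)&(X<.57)&(Y>0)&(Y<.36)
    b=(X>.36)&(X<.57)&(Y>-.2)&(Y<0)
    print(n,'bench z',np.nanmedian(Z[b]))
    for lo,hi,t in [(.006,.017,'base'),(.055,.09,'stop/lips'),(.254,.28,'top'),(.1,.25,'tube')]:
        m=box&(Z>lo)&(Z<hi); Q=W[m]
        if len(Q)<5: print(t,len(Q));continue
        r=cv2.minAreaRect((Q[:,:2]*1000).astype(np.float32))
        print(t,len(Q),'mean',Q.mean(0),'med z',np.median(Q[:,2]),r)
    for t in ['fixture','post']:
        s=silhouettes(n,t)
        if s:
            Q=W[s[0]['pixels']]; Q=Q[np.isfinite(Q[:,0])]
            print(t,s[0]['conf'],len(Q),Q.min(0),Q.max(0))
E
```

```text
top bench z 0.00033988152227193424
base 1788 mean [0.465  0.1675 0.0124] med z 0.012415606485950414 ((451.685546875, 179.1877899169922), (319.4200439453125, 185.9827423095703), 86.28587341308594)
stop/lips 238 mean [0.4655 0.1922 0.0657] med z 0.0633989828125806 ((463.2512512207031, 171.855224609375), (87.56515502929688, 210.45034790039062), 0.9499963521957397)
top 146 mean [0.4658 0.2099 0.2618] med z 0.26191408700150337 ((466.12091064453125, 210.17079162597656), (30.424480438232422, 29.0882568359375), 25.282533645629883)
tube 117 mean [0.4647 0.1982 0.1814] med z 0.1850325181463086 ((465.3364562988281, 199.9747314453125), (11.139087677001953, 29.455608367919922), 85.75550842285156)
fixture 0.6 2401 [ 0.4047  0.0475 -0.006 ] [0.5254 0.3217 0.266 ]
post 0.89 1042 [0.4201 0.1647 0.0078] [0.5153 0.2649 0.266 ]
scene bench z 0.0016602181770331015
base 990 mean [0.4436 0.1791 0.0126] med z 0.012943004278979653 ((447.52484130859375, 192.1145782470703), (143.9603271484375, 317.5209655761719), 5.12307596206665)
stop/lips 288 mean [0.4584 0.2075 0.0683] med z 0.06708621196630227 ((465.5376281738281, 172.38320922851562), (94.05950927734375, 212.82418823242188), 3.0550549030303955)
top 81 mean [0.461  0.2129 0.261 ] med z 0.26206713992226127 ((464.6170959472656, 211.28756713867188), (29.59588050842285, 31.812076568603516), 70.6815414428711)
tube 537 mean [0.4544 0.2147 0.1776] med z 0.17864355452583325 ((456.23455810546875, 213.47247314453125), (31.875812530517578, 22.70079231262207), 76.4918441772461)
fixture 0.67 1856 [ 0.4007  0.0344 -0.0021] [0.5917 0.3227 0.078 ]
post 0.88 1403 [ 0.4132  0.1499 -0.0015] [0.7386 0.271  0.2661]
```

Run:
```python
from h import *
p,d=grab_frame('top'); W=cloud('top',d); X,Y,Z=W[...,0],W[...,1],W[...,2]
m=((X>.39)&(X<.54)&(Y>0.02)&(Y<.34)&(Z>.0065)&(Z<.3))
mm=cv2.morphologyEx(m.astype(np.uint8),cv2.MORPH_OPEN,np.ones((5,5)))
Q=W[(mm>0)&(Z<.017)]
print(cv2.minAreaRect((Q[:,:2]*1000).astype(np.float32)))
# edges: for y-slices, x min/max of mm
xs=[]
for y in np.arange(.06,.30,.01):
    s=Q[abs(Q[:,1]-y)<.006]; xs.append((y,s[:,0].min(),s[:,0].max()))
xs=np.array(xs); 
for k in (1,2): print('side slope',np.polyfit(xs[:,0],xs[:,k],1), xs[:,k].round(3))
# V lips
L=W[(m)&(Z>.05)&(Z<.07)&(Y<.14)]; print('lips',len(L),L.mean(0),cv2.minAreaRect((L[:,:2]*1000).astype(np.float32)))
S=W[(m)&(Z>.06)&(Z<.085)&(Y>.24)]; print('stop',len(S),S.mean(0),np.polyfit(S[:,0],S[:,1],1),cv2.minAreaRect((S[:,:2]*1000).astype(np.float32)))
g=cv2.resize(p[170:260,130:270],None,fx=5,fy=5,interpolation=cv2.INTER_CUBIC);cv2.imwrite('pics/z1.png',g[:,:,::-1])
```

```text
((465.77679443359375, 185.630126953125), (109.93219757080078, 270.15545654296875), 3.4228081703186035)
side slope [-0.06    0.4231] [0.419 0.419 0.418 0.418 0.418 0.415 0.415 0.415 0.415 0.415 0.415 0.412
 0.412 0.412 0.412 0.411 0.411 0.408 0.408 0.408 0.408 0.408 0.405 0.405]
side slope [-0.0593  0.5299] [0.525 0.525 0.525 0.525 0.525 0.525 0.525 0.522 0.513 0.522 0.522 0.521
 0.521 0.518 0.518 0.518 0.518 0.518 0.518 0.514 0.514 0.514 0.511 0.511]
lips 145 [0.4717 0.0852 0.0567] ((472.07891845703125, 85.63152313232422), (59.907188415527344, 37.50546646118164), 0.49836307764053345)
stop 109 [0.4609 0.2725 0.0721] [0.0619 0.244 ] ((461.6844482421875, 273.27130126953125), (87.54408264160156, 7.873077392578125), 2.7598423957824707)
```

View pics/z1.png

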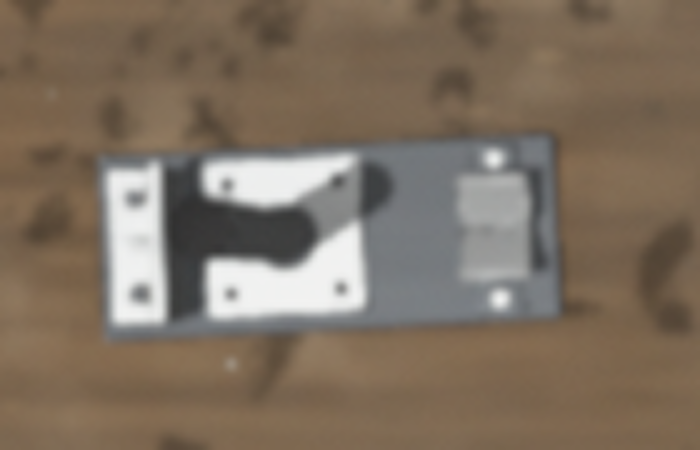

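The foot plate looks square to the fixture in the zoom: its left edge (200,160)-(207,318) is parallel to the base's right edge. The fixture origin is about (0.467, 0.171) with yaw 0.060, and the post axis is about (0.466, 0.211). I'll move above the post.

```bash
cat >> h.py <<'E'
YAW=.060; O=np.array([.4667,.1706,0])
Fx=np.array([np.cos(YAW),np.sin(YAW),0]);Fy=np.array([-np.sin(YAW),np.cos(YAW),0])
def fx(p): p=np.asarray(p)-O; return np.array([p@Fx,p@Fy,p[2]])
def wf(x,y,z): return O+x*Fx+y*Fy+np.array([0,0,z])
def tool(phi): # tool z=(Fy sin -z cos); x=Fx
    z=Fy*np.sin(phi)-np.array([0,0,1])*np.cos(phi); return np.stack([Fx,np.cross(z,Fx),z],1)
def rel(p,Rt,p0=None,R0=None):
    s=sense(); p0=s['eef_pos'] if p0 is None else p0; R0=Rm(s['orientation']) if R0 is None else R0
    return np.r_[R.from_matrix(R0.T@Rt).as_rotvec(),R0.T@(p-p0)*1000]
E
python3 - <<'E'
from h import *
print(rel(wf(0,-.09,.33),tool(0)), rel(np.array([.224,-.502,.33]),tool(0)), rel(wf(0,.040,.33),tool(0)))
E
```

```text
[   0.       -0.        0.3598  463.9832 -431.3295  -98.6977] [  0.      -0.       0.3598  -0.093   -0.288  -98.6968] [   0.       -0.        0.3598  509.7548 -553.0052  -98.6997]
```

Call:
servo_tool --plan '[[[0,0,0.04,0,0,-40,85],[0,0,0.08,0,0,-80,85],[0,0,0.12,20,-22,-99,85],[0,0,0.16,45,-49,-99,85],[0,0,0.2,70,-76,-99,85],[0,0,0.24,95,-103,-99,85],[0,0,0.28,120,-130,-99,85],[0,0,0.32,145,-157,-99,85],[0,0,0.36,170,-184,-99,85],[0,0,0.36,195,-212,-99,85],[0,0,0.36,220,-239,-99,85],[0,0,0.36,245,-266,-99,85]]]'

```text
clock: 2.35
eef_pos: [0.3395, -0.1577, 0.3305]
orientation: [3.141, -0.001, 0.059]
wrist_force: [0.0, -0.1, 0.8]
finger_gap: 0.0849
```

Run:
```python
from h import *
s=sense();print(s['clock'],s['q'],s['eef_pos'],s['wrist_force'])
print(rel(wf(0.001,.040,.33),tool(0)))
```

```text
2.35 [-0.5595 -0.0873  1.9104  0.      1.3177  0.9519] [ 0.3395 -0.1577  0.3305] [ 0.0434 -0.1143  0.7781]
[   0.0004   -0.0006   -0.0006  147.4026 -360.2159    0.4631]
```

Call:
servo_tool --plan '[[[0,0,0,12,-30,0,85],[0,0,0,25,-60,0,85],[0,0,0,37,-90,0,85],[0,0,0,49,-120,0,75],[0,0,0,61,-150,0,70],[0,0,0,74,-180,0,65],[0,0,0,86,-210,0,60],[0,0,0,98,-240,0,60],[0,0,0,110,-270,0,60],[0,0,0,123,-300,0,60],[0,0,0,135,-330,0,60],[0,0,0,147,-360,0,60]]]'

```text
clock: 3.35
eef_pos: [0.4649, 0.2104, 0.3303]
orientation: [3.142, -0.0, 0.06]
wrist_force: [0.5, -0.4, 0.7]
finger_gap: 0.0597
```

Run:
```python
from h import *
s=sense();print(s['clock'],s['q'],s['eef_pos'],s['finger_gap'])
p,d=save('wrist','w1.png'); c=calibration('wrist'); print(c)
W=cloud('wrist',d);Z=W[...,2];X=W[...,0];Y=W[...,1]
m=(Z>.245)&(Z<.28)&(abs(X-.466)<.04)&(abs(Y-.211)<.04)
print(m.sum(),np.nanmean(W[m],0),cv2.minAreaRect((W[m][:,:2]*1000).astype(np.float32)))
for t in ['post_top','stop_face','v_rest']: print(t,landmark_of('wrist',t)[:1])
s=sense(); print(s['clock'],s['eef_pos'],fx(s['eef_pos']),rel(wf(0.001,.04,.22),tool(0)))
```

```text
3.35 [ 0.3338  0.19    1.617  -0.0001  1.3344  1.8445] [0.4649 0.2104 0.3303] 0.059665193204946454
{'mtx': array([[344.7447,   0.    , 249.4591],
       [  0.    , 344.7447, 192.75  ],
       [  0.    ,   0.    ,   1.    ]]), 'xyz': array([0.55  , 0.2189, 0.4733]), 'orientation': array([ 2.8097,  0.0016, -1.5096])}
1909 [0.4705 0.2146 0.2607] ((468.43756103515625, 214.6035614013672), (31.17905616760254, 30.82990074157715), 58.233985900878906)
post_top [{'position': [0.4686, 0.2089, 0.2566], 'conf': 0.73}]
stop_face [{'position': [0.4564, 0.2705, 0.0584], 'conf': 0.93}]
v_rest [{'position': [0.4724, 0.0875, 0.0575], 'conf': 0.63}]
3.55 [0.4645 0.209  0.3299] [0.0001 0.0384 0.3299] [  0.0004   0.0008   0.0012   0.9612  -1.5969 109.9336]
```

View pics/w1.png

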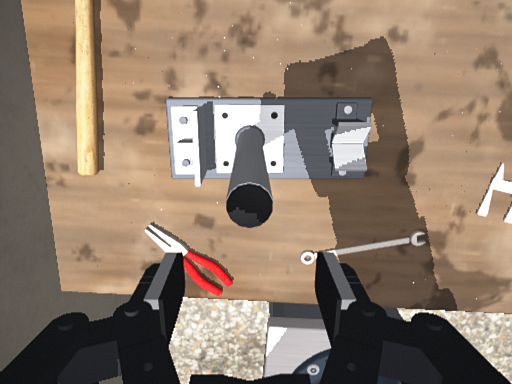

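The wrist view shows the plug at (250, 203), centred between the finger tips at columns 183 and 318. The foot looks square to the base. Going down around the tube.

Call:
servo_tool --plan '[[[0,0,0,1,-2,15,60],[0,0,0,1,-2,30,60],[0,0,0,1,-2,45,60],[0,0,0,1,-2,60,60],[0,0,0,1,-2,75,60],[0,0,0,1,-2,90,60],[0,0,0,1,-2,105,60],[0,0,0,1,-2,110,52],[0,0,0,1,-2,110,52],[0,0,0,1,-2,110,52]]]'

```text
clock: 4.38
eef_pos: [0.4658, 0.2102, 0.221]
orientation: [-3.142, -0.001, 0.059]
wrist_force: [1.0, 0.2, 0.1]
finger_gap: 0.0518
```

```bash
cat >> h.py <<'E'
E_Y=-.004
S=.206
def pose(th,k=2/3.,dn=0.,s=S,ds=0.):
    # tool centre on tube axis at distance s from foot; lean th; tilt k*th
    y=E_Y+.045*np.cos(th)-s*np.sin(th); z=.012+.045*np.sin(th)+s*np.cos(th)
    return wf(.001*(1-th/1.57),y,z-dn),tool(k*th)
E
python3 - <<'E'
from h import *
s=sense();print(s['clock'],s['q'],s['eef_pos'],fx(s['eef_pos']),s['finger_gap'],s['wrist_force'])
p0,R0=pose(0); print(fx(p0))
for t in np.arange(0,1.6,.1):
    p,Rt=pose(t); print(round(t,2),rel(p,Rt),fx(p))
save('scene','s2.png')
E
```

```text
4.3833 [ 0.3329  0.2916  1.7627 -0.0001  1.0868  1.8447] [0.4658 0.2102 0.221 ] [0.0015 0.0396 0.221 ] 0.05178788788790925 [1.0066 0.1704 0.0563]
[0.001 0.041 0.218]
0.0 [-0.0001 -0.0005 -0.0009 -0.4703 -1.3744  2.9907] [0.001 0.041 0.218]
0.1 [ 0.0666 -0.0006 -0.0009 -0.5127 19.4158 -0.4743] [0.0009 0.0202 0.2215]
0.2 [ 0.1333 -0.0006 -0.0009 -0.5559 40.4482 -1.8465] [ 0.0009 -0.0008  0.2228]
0.3 [ 0.1999 -0.0006 -0.0009 -0.6002 61.5124 -1.112 ] [ 0.0008 -0.0219  0.2221]
0.4 [ 0.2666 -0.0006 -0.0009 -0.6457 82.3981  1.7216] [ 0.0007 -0.0428  0.2193]
0.5 [  0.3333  -0.0007  -0.0008  -0.6927 102.8965   6.6262] [ 0.0007 -0.0633  0.2144]
0.6 [  0.3999  -0.0007  -0.0008  -0.7413 122.8029  13.5528] [ 0.0006 -0.0832  0.2074]
0.7 [  0.4666  -0.0007  -0.0008  -0.7917 141.9184  22.432 ] [ 0.0006 -0.1023  0.1985]
0.8 [  0.5333  -0.0008  -0.0008  -0.844  160.0519  33.1752] [ 0.0005 -0.1204  0.1878]
0.9 [  0.5999  -0.0008  -0.0008  -0.8983 177.0223  45.6751] [ 0.0004 -0.1374  0.1753]
1.0 [  0.6666  -0.0008  -0.0007  -0.9547 192.66    59.8067] [ 0.0004 -0.153   0.1612]
1.1 [  0.7333  -0.0008  -0.0007  -1.0132 206.8087  75.4289] [ 0.0003 -0.1672  0.1455]
1.2 [  0.7999  -0.0009  -0.0007  -1.074  219.3272  92.3856] [ 0.0002 -0.1797  0.1286]
1.3 [  0.8666  -0.0009  -0.0007  -1.137  230.0902 110.5073] [ 0.0002 -0.1905  0.1105]
1.4 [  0.9333  -0.0009  -0.0006  -1.2024 238.9904 129.613 ] [ 0.0001 -0.1994  0.0914]
1.5 [  0.9999  -0.0009  -0.0006  -1.2699 245.9386 149.5117] [ 0.     -0.2063  0.0715]
```

View pics/s2.png

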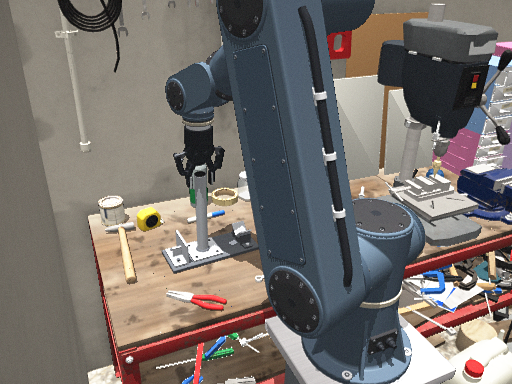

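The scene view shows the open fingers straddling the tube end at (200, 165). I'll tilt the tool along with the post at k≈0.78 and narrow the gap.

```bash
cat >> h.py <<'E'
M=.020
def pose2(th,k=.78,s=.226,off=0.,dy=0.):
    y=E_Y+.045*np.cos(th)-s*np.sin(th); z=.012+.045*np.sin(th)+s*np.cos(th)
    Rt=tool(k*th); return wf(.001*(1-th/1.57),y+dy,z)+M*Rt[:,2]+off*Rt[:,1], Rt
def rows(ths,gap,**kw):
    for t in ths:
        r=rel(*pose2(t,**kw)); print('[%.3f, 0, 0, %.0f, %.0f, %.0f, %g],'%(r[0],r[3],r[4],r[5],gap),end=' ')
    print()
E
python3 - <<'E'
from h import *
print(fx(sense()['eef_pos']))
rows(np.arange(1,13)*.02,46)
E
```

```text
[0.0017 0.0398 0.2213]
[0.015, 0, 0, -1, 3, 2, 46], [0.031, 0, 0, -1, 7, 2, 46], [0.047, 0, 0, -1, 12, 1, 46], [0.062, 0, 0, -1, 16, 0, 46], [0.078, 0, 0, -1, 20, -0, 46], [0.093, 0, 0, -1, 24, -1, 46], [0.109, 0, 0, -1, 29, -1, 46], [0.125, 0, 0, -1, 33, -1, 46], [0.140, 0, 0, -1, 37, -1, 46], [0.156, 0, 0, -1, 42, -1, 46], [0.171, 0, 0, -1, 46, -1, 46], [0.187, 0, 0, -1, 50, -1, 46],
```

Call:
servo_tool --plan '[[[0.015,0,0,-1,3,2,46],[0.031,0,0,-1,7,2,46],[0.047,0,0,-1,12,1,46],[0.062,0,0,-1,16,0,46],[0.078,0,0,-1,20,0,46],[0.093,0,0,-1,24,-1,46],[0.109,0,0,-1,29,-1,46],[0.125,0,0,-1,33,-1,46],[0.14,0,0,-1,37,-1,46],[0.156,0,0,-1,42,-1,46],[0.171,0,0,-1,46,-1,46],[0.187,0,0,-1,50,-1,46]]]'

```text
clock: 5.43
eef_pos: [0.4678, 0.1603, 0.2216]
orientation: [-2.953, -0.001, 0.06]
wrist_force: [-0.7, 0.1, 2.0]
finger_gap: 0.0462
```

Run:
```python
from h import *
s=sense();print(s['clock'],s['q'],fx(s['eef_pos']),s['finger_gap'],s['wrist_force'])
save('scene','s3.png')
rows(.24+np.arange(1,13)*.02,46)
```

```text
5.4333 [0.1348 0.2468 1.8345 0.2166 1.0554 1.5393] [ 0.0004 -0.0103  0.2216] 0.046210031942146075 [-0.6735  0.096   1.9838]
[0.013, 0, 0, 0, 3, -2, 46], [0.029, 0, 0, 0, 8, -2, 46], [0.045, 0, 0, 0, 12, -3, 46], [0.060, 0, 0, 0, 16, -3, 46], [0.076, 0, 0, 0, 21, -3, 46], [0.091, 0, 0, 0, 25, -3, 46], [0.107, 0, 0, 0, 29, -4, 46], [0.123, 0, 0, 0, 33, -4, 46], [0.138, 0, 0, 0, 38, -3, 46], [0.154, 0, 0, 0, 42, -3, 46], [0.169, 0, 0, 0, 46, -3, 46], [0.185, 0, 0, 0, 51, -3, 46],
```

View pics/s3.png

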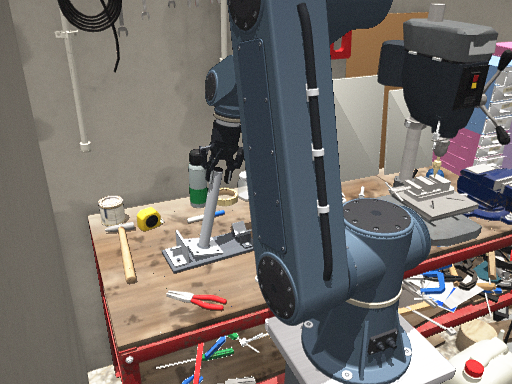

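The post is leaning with the fingers, its top at (217, 172). Continuing.

Call:
servo_tool --plan '[[[0.013,0,0,0,3,-2,46],[0.029,0,0,0,8,-2,46],[0.045,0,0,0,12,-3,46],[0.06,0,0,0,16,-3,46],[0.076,0,0,0,21,-3,46],[0.091,0,0,0,25,-3,46],[0.107,0,0,0,29,-4,46],[0.123,0,0,0,33,-4,46],[0.138,0,0,0,38,-3,46],[0.154,0,0,0,42,-3,46],[0.169,0,0,0,46,-3,46],[0.185,0,0,0,51,-3,46]]]'

```text
clock: 6.48
eef_pos: [0.4706, 0.1099, 0.2148]
orientation: [-2.768, -0.0, 0.06]
wrist_force: [0.2, 0.5, -0.6]
finger_gap: 0.0463
```

Run:
```python
from h import *
s=sense();print(s['clock'],s['q'],fx(s['eef_pos']),s['finger_gap'],s['wrist_force'])
p,d=save('wrist','w3.png')
rows(.48+np.arange(1,13)*.018,46)
```

```text
6.4833 [-0.0693  0.2609  1.8727  0.4187  1.0959  1.2312] [ 0.0003 -0.0608  0.2148] 0.04629961802265097 [ 0.2213  0.48   -0.6198]
[0.015, 0, 0, 0, 3, -0, 46], [0.029, 0, 0, 0, 7, -1, 46], [0.043, 0, 0, 0, 11, -1, 46], [0.057, 0, 0, 0, 15, -1, 46], [0.071, 0, 0, 0, 19, -1, 46], [0.085, 0, 0, 0, 23, -1, 46], [0.099, 0, 0, 0, 27, -1, 46], [0.113, 0, 0, 0, 30, -1, 46], [0.127, 0, 0, 0, 34, -0, 46], [0.141, 0, 0, 0, 38, -0, 46], [0.155, 0, 0, 0, 42, 0, 46], [0.169, 0, 0, 0, 46, 1, 46],
```

View pics/w3.png

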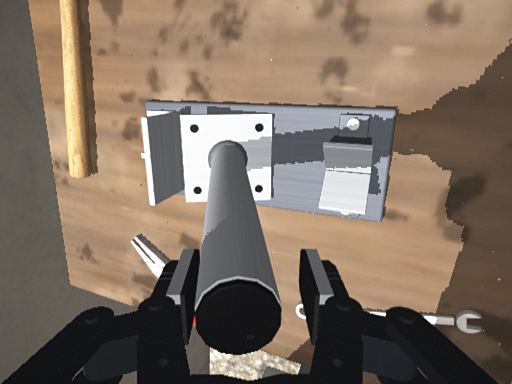

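The tube is still against the pushing (+y) finger at column 195, with clearance to the other finger at 305. Balance is close, so I'll go slowly.

Call:
servo_tool --plan '[[[0.015,0,0,0,3,0,44],[0.029,0,0,0,7,-1,43],[0.043,0,0,0,11,-1,43],[0.057,0,0,0,15,-1,43],[0.071,0,0,0,19,-1,43],[0.085,0,0,0,23,-1,43],[0.099,0,0,0,27,-1,43],[0.113,0,0,0,30,-1,43],[0.127,0,0,0,34,0,43],[0.141,0,0,0,38,0,43],[0.155,0,0,0,42,0,43],[0.169,0,0,0,46,1,43]]]'

```text
clock: 7.53
eef_pos: [0.4732, 0.0673, 0.197]
orientation: [-2.599, -0.0, 0.06]
wrist_force: [-0.0, -0.7, -0.3]
finger_gap: 0.0429
```

Run:
```python
from h import *
s=sense();print(s['clock'],s['q'],fx(s['eef_pos']),s['finger_gap'],s['wrist_force'])
p,d=save('wrist','w4.png')
rows(.696+np.arange(1,13)*.02,46)
```

```text
7.5333 [-0.2384  0.3314  1.8839  0.5666  1.1663  0.981 ] [ 0.0003 -0.1035  0.197 ] 0.04287011664093875 [-0.034  -0.706  -0.3202]
[0.015, 0, 0, 0, 4, -1, 46], [0.031, 0, 0, 0, 8, -1, 46], [0.047, 0, 0, 0, 13, -1, 46], [0.062, 0, 0, 0, 17, -1, 46], [0.078, 0, 0, 0, 21, -1, 46], [0.093, 0, 0, 0, 25, -0, 46], [0.109, 0, 0, 0, 30, 0, 46], [0.125, 0, 0, 0, 34, 0, 46], [0.140, 0, 0, 0, 38, 1, 46], [0.156, 0, 0, 0, 43, 2, 46], [0.171, 0, 0, 0, 47, 2, 46], [0.187, 0, 0, 0, 51, 3, 46],
```

View pics/w4.png

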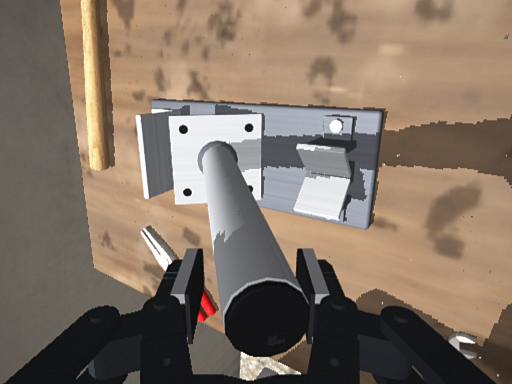

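The post has crossed the balance point and now rests on the lower (V-side) finger at column 305. Continuing to lower it.

Call:
servo_tool --plan '[[[0.015,0,0,0,4,-1,44],[0.031,0,0,0,8,-1,45],[0.047,0,0,0,13,-1,46],[0.062,0,0,0,17,-1,46],[0.078,0,0,0,21,-1,46],[0.093,0,0,0,25,0,46],[0.109,0,0,0,30,0,46],[0.125,0,0,0,34,0,46],[0.14,0,0,0,38,1,47],[0.156,0,0,0,43,2,47],[0.171,0,0,0,47,2,48],[0.187,0,0,0,51,3,48]]]'

```text
clock: 8.58
eef_pos: [0.4757, 0.0253, 0.168]
orientation: [-2.412, -0.0, 0.06]
wrist_force: [0.6, -1.5, -0.9]
finger_gap: 0.0479
```

Run:
```python
from h import *
s=sense();print(s['clock'],s['q'],fx(s['eef_pos']),s['finger_gap'],s['wrist_force'])
p,d=save('wrist','w5.png'); save('scene','s5.png')
rows(.936+np.arange(1,13)*.02,48)
```

```text
8.5833 [-0.3924  0.4599  1.8665  0.6794  1.2668  0.7561] [ 0.0003 -0.1456  0.168 ] 0.0479129384587987 [ 0.6089 -1.4579 -0.9001]
[0.017, 0, 0, 0, 5, 0, 48], [0.032, 0, 0, 0, 9, 0, 48], [0.048, 0, 0, 0, 13, 1, 48], [0.063, 0, 0, 0, 17, 1, 48], [0.079, 0, 0, 0, 22, 1, 48], [0.095, 0, 0, 0, 26, 2, 48], [0.110, 0, 0, 0, 30, 3, 48], [0.126, 0, 0, 0, 34, 3, 48], [0.141, 0, 0, 0, 39, 4, 48], [0.157, 0, 0, 0, 43, 5, 48], [0.173, 0, 0, 0, 47, 6, 48], [0.188, 0, 0, 0, 51, 7, 48],
```

View pics/w5.png

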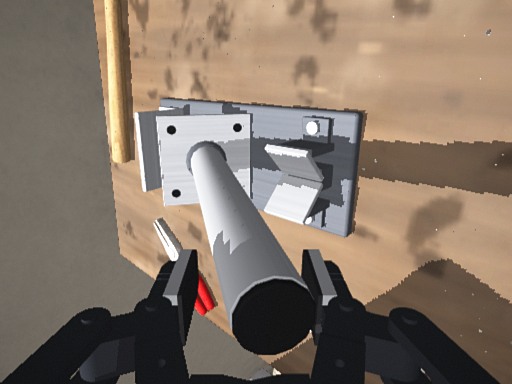

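View pics/s5.png

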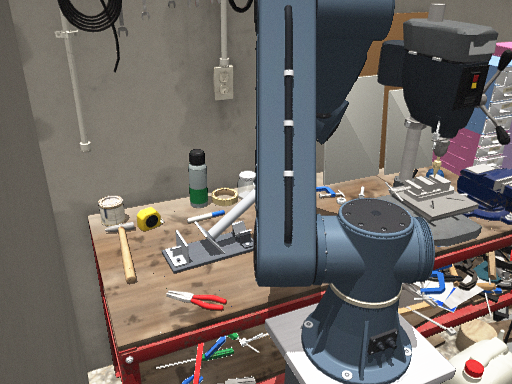

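The tube is leaning about 55° on the lower finger and the foot edge is still down on the base. Continuing.

Call:
servo_tool --plan '[[[0.017,0,0,0,5,0,48],[0.032,0,0,0,9,0,48],[0.048,0,0,0,13,1,48],[0.063,0,0,0,17,1,48],[0.079,0,0,0,22,1,48],[0.095,0,0,0,26,2,49],[0.11,0,0,0,30,3,49],[0.126,0,0,0,34,3,49],[0.141,0,0,0,39,4,50],[0.157,0,0,0,43,5,50],[0.173,0,0,0,47,6,50],[0.188,0,0,0,51,7,50]]]'

```text
clock: 9.68
eef_pos: [0.4777, -0.0079, 0.1287]
orientation: [-2.224, 0.0, 0.06]
wrist_force: [-0.4, -0.8, -1.5]
finger_gap: 0.05
```

Run:
```python
from h import *
s=sense();print(s['clock'],s['q'],fx(s['eef_pos']),s['finger_gap'],s['wrist_force'])
p,d=save('wrist','w6.png'); save('top','t6.png')
rows(1.176+np.arange(1,13)*.018,50)
```

```text
9.6833 [-0.5051  0.6287  1.8212  0.7535  1.3726  0.5819] [ 0.0003 -0.1789  0.1287] 0.050003249704554116 [-0.3621 -0.8278 -1.465 ]
[0.014, 0, 0, 0, 4, -0, 50], [0.028, 0, 0, 0, 8, 0, 50], [0.042, 0, 0, 0, 12, 1, 50], [0.056, 0, 0, 0, 16, 1, 50], [0.070, 0, 0, 0, 20, 2, 50], [0.084, 0, 0, 0, 23, 2, 50], [0.098, 0, 0, 0, 27, 3, 50], [0.112, 0, 0, 0, 31, 4, 50], [0.126, 0, 0, 0, 35, 5, 50], [0.140, 0, 0, 0, 38, 6, 50], [0.154, 0, 0, 0, 42, 7, 50], [0.168, 0, 0, 0, 46, 8, 50],
```

View pics/w6.png

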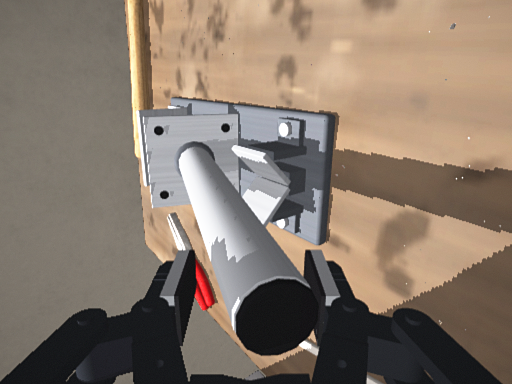

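View pics/t6.png

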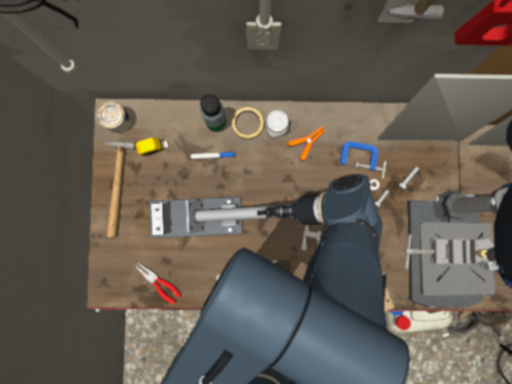

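The top view shows the tube in line with the fixture and heading for the V. The wrist view shows it resting on the lower finger. Continuing.

Call:
servo_tool --plan '[[[0.014,0,0,0,4,0,50],[0.028,0,0,0,8,0,50],[0.042,0,0,0,12,1,50],[0.056,0,0,0,16,1,50],[0.07,0,0,0,20,2,50],[0.084,0,0,0,23,2,50],[0.098,0,0,0,27,3,50],[0.112,0,0,0,31,4,50],[0.126,0,0,0,35,5,50],[0.14,0,0,0,38,6,51],[0.154,0,0,0,42,7,51],[0.168,0,0,0,46,8,51]]]'

```text
clock: 10.78
eef_pos: [0.4789, -0.0294, 0.0874]
orientation: [-2.056, 0.0, 0.06]
wrist_force: [0.4, 0.7, -2.9]
finger_gap: 0.0508
```

Run:
```python
from h import *
s=sense();print(s['clock'],s['q'],fx(s['eef_pos']),s['finger_gap'],s['wrist_force'])
p,d=save('wrist','w7.png'); save('top','t7.png')
for t in ['post_top','post_foot']: print(t,[(fx(x['position']),x['conf']) for x in landmark_of('wrist',t)[:1]])
W=cloud('wrist',d)
m=(W[...,2]<.2)
c=calibration('wrist'); print(c['xyz'],fx(c['xyz']))
rows(1.392+np.arange(1,13)*.018,52)
```

```text
10.7833 [-0.5738  0.7991  1.7579  0.7986  1.4707  0.4634] [ 0.0002 -0.2004  0.0874] 0.05079844073003156 [ 0.4175  0.6569 -2.9039]
post_top [(array([ 0.0038, -0.2426,  0.0982]), 0.81)]
post_foot [(array([0.0045, 0.0018, 0.0567]), 0.57)]
[ 0.5705 -0.1503  0.155 ] [ 0.0844 -0.3265  0.155 ]
[0.015, 0, 0, -0, 4, 0, 52], [0.030, 0, 0, -0, 8, 1, 52], [0.044, 0, 0, -0, 12, 2, 52], [0.058, 0, 0, -0, 16, 2, 52], [0.072, 0, 0, -0, 20, 3, 52], [0.086, 0, 0, -0, 23, 4, 52], [0.100, 0, 0, -0, 27, 5, 52], [0.114, 0, 0, -0, 31, 6, 52], [0.128, 0, 0, -0, 35, 7, 52], [0.142, 0, 0, -0, 38, 8, 52], [0.156, 0, 0, -0, 42, 9, 52], [0.170, 0, 0, -0, 46, 10, 52],
```

View pics/w7.png

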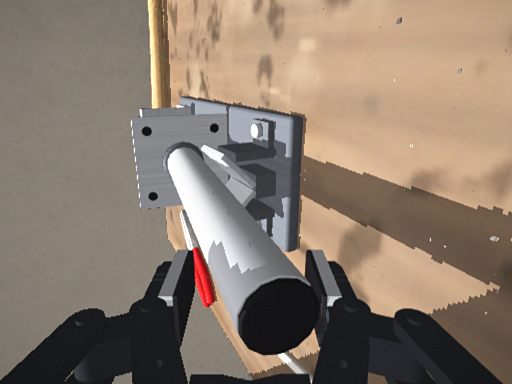

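View pics/t7.png

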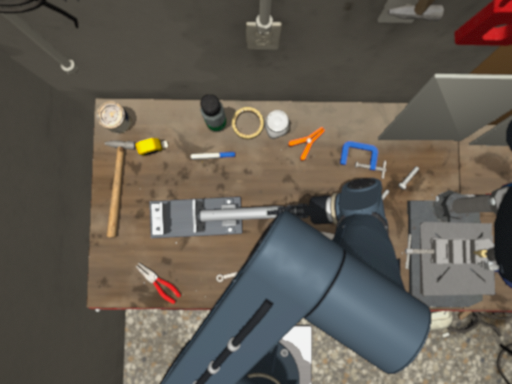

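Run:
```python
from h import *
D=[([-1.2356,.3512,1.6524],[.2241,-.5019,.2308],[-3.1404,-.0001,.4198]),
([-.5595,-.0873,1.9104],[.3395,-.1577,.3305],[3.141,-.001,.059]),
([.3338,.19,1.617],[.4649,.2104,.3303],[3.142,0,.06]),
([.3329,.2916,1.7627],[.4658,.2102,.221],[-3.142,-.001,.059]),
([.1348,.2468,1.8345],[.4678,.1603,.2216],[-2.953,-.001,.06]),
([-.0693,.2609,1.8727],[.4706,.1099,.2148],[-2.768,0,.06]),
([-.2384,.3314,1.8839],[.4732,.0673,.197],[-2.599,0,.06]),
([-.3924,.4599,1.8665],[.4757,.0253,.168],[-2.412,0,.06]),
([-.5051,.6287,1.8212],[.4777,-.0079,.1287],[-2.224,0,.06]),
([-.5738,.7991,1.7579],[.4789,-.0294,.0874],[-2.056,0,.06])]
A=[];b=[]
for q,p,o in D:
    z=Rm(o)[:,2]; er=np.array([np.cos(q[0]),np.sin(q[0]),0]);et=np.array([-np.sin(q[0]),np.cos(q[0]),0])
    s2,c2,s3,c3=np.sin(q[1]),np.cos(q[1]),np.sin(q[1]+q[2]),np.cos(q[1]+q[2])
    p=np.array(p)
    A+= [[0,1,s2,s3,c3,0,z@er],[0,0,0,0,0,1,z@et],[1,0,c2,c3,-s3,0,z[2]]]; b+=[p@er,p@et,p[2]]
x,res,rk,_=np.linalg.lstsq(np.array(A),np.array(b),rcond=None)
print('h a1 L2 L3 e lat L6',x,'res',np.abs(np.array(A)@x-b).max(),rk)
for th in (1.392,1.57):
    p,Rt=pose2(th); print(th,'wrist centre',fx(p-x[6]*Rt[:,2]),p-x[6]*Rt[:,2])
```

```text
h a1 L2 L3 e lat L6 [ 0.2585 -0.      0.4874  0.4377  0.0406  0.0465  0.2649] res 0.00013984904051216052 7
1.392 wrist centre [ 0.0001 -0.435   0.2107] [ 0.4929 -0.2636  0.2107]
1.57 wrist centre [-0.     -0.4603  0.1403] [ 0.4943 -0.2889  0.1403]
```

Run:
```python
from h import *
for i in range(1,13):
    t=1.392+i*.0125; phi=1.086+i*.006; rows([t],52,k=phi/t)
```

```text
[0.008, 0, 0, -0, 3, 0, 52], 
[0.014, 0, 0, -0, 6, 1, 52], 
[0.020, 0, 0, -0, 9, 1, 52], 
[0.026, 0, 0, -0, 12, 1, 52], 
[0.032, 0, 0, -0, 14, 2, 52], 
[0.038, 0, 0, -0, 17, 2, 52], 
[0.044, 0, 0, -0, 20, 3, 52], 
[0.050, 0, 0, -0, 22, 3, 52], 
[0.056, 0, 0, -0, 25, 4, 52], 
[0.062, 0, 0, -0, 28, 5, 52], 
[0.068, 0, 0, -0, 30, 5, 52], 
[0.074, 0, 0, -0, 33, 6, 52],
```

Call:
servo_tool --plan '[[[0.008,0,0,0,3,0,52],[0.014,0,0,0,6,1,52],[0.02,0,0,0,9,1,52],[0.026,0,0,0,12,1,52],[0.032,0,0,0,14,2,52],[0.038,0,0,0,17,2,52],[0.044,0,0,0,20,3,52],[0.05,0,0,0,22,3,52],[0.056,0,0,0,25,4,52],[0.062,0,0,0,28,5,52],[0.068,0,0,0,30,5,52],[0.074,0,0,0,33,6,52]]]'

```text
clock: 11.98
eef_pos: [0.4796, -0.0394, 0.0557]
orientation: [-1.983, -0.0, 0.06]
wrist_force: [-0.4, -0.2, -0.9]
finger_gap: 0.052
```

Run:
```python
from h import *
s=sense();print(s['clock'],s['q'],fx(s['eef_pos']),s['finger_gap'],s['wrist_force'])
p,d=save('wrist','w8.png')
for t in ['post_top','post_foot']: print(t,[(fx(x['position']),x['conf']) for x in landmark_of('wrist',t)[:1]])
save('top','t8.png')
for t in ['post_top','post_foot']: print(t,[(fx(x['position']),x['conf']) for x in landmark_of('top',t)[:1]])
```

```text
11.9833 [-0.6001  0.902   1.7137  0.8117  1.5065  0.4086] [ 0.0003 -0.2104  0.0557] 0.05195324680864045 [-0.3858 -0.1946 -0.9188]
post_top [(array([ 0.0065, -0.2543,  0.0572]), 0.7)]
post_foot [(array([ 0.004 , -0.003 ,  0.0608]), 0.76)]
post_top [(array([ 0.0039, -0.2511,  0.0627]), 0.92)]
post_foot [(array([-0.0003, -0.0052,  0.0549]), 0.71)]
```

View pics/w8.png

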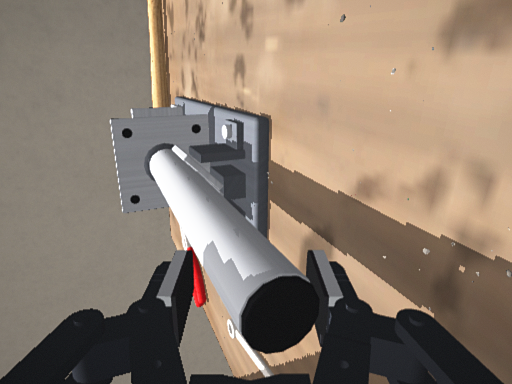

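The tube is almost in the V (networks give the top at z≈57–62). I'll open the fingers a little and lower gently by a few mm.

Call:
servo_tool --plan '[[[0,0,0,0,0.5,0,53],[0,0,0,0,1,0,54],[0,0,0,0,1.5,0,55],[0,0,0,0,2,0,56],[0,0,0,0,2.5,0,57],[0,0,0,0,3,0,58],[0,0,0,0,3,0,59],[0,0,0,0,3,0,60]]]'

```text
clock: 12.95
eef_pos: [0.4797, -0.0406, 0.0531]
orientation: [-1.984, -0.0, 0.06]
wrist_force: [0.5, -1.3, -1.0]
finger_gap: 0.0604
```

Run:
```python
from h import *
s=sense();print(s['clock'],fx(s['eef_pos']),s['finger_gap'],s['wrist_force'])
p,d=save('wrist','w9.png')
for t in ['post_top','post_foot']: print(t,[(fx(x['position']),x['conf']) for x in landmark_of('wrist',t)[:1]])
```

```text
12.95 [ 0.0003 -0.2116  0.0531] 0.06039474774336992 [ 0.4648 -1.2639 -1.0329]
post_top [(array([ 0.001 , -0.2563,  0.0557]), 0.83)]
post_foot [(array([ 0.0007, -0.0028,  0.0591]), 0.8)]
```

View pics/w9.png

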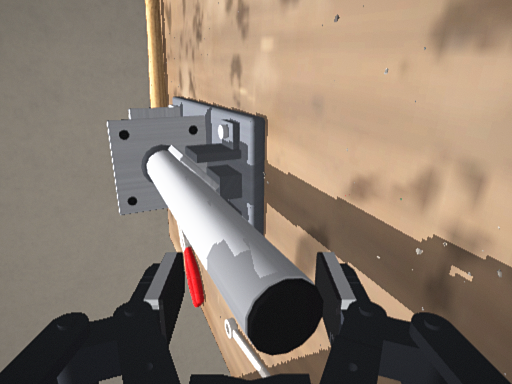

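Call:
servo_tool --plan '[[[0,0,0,0,0,0,61],[0,0,0,0,0,0,62],[0,0,0,0,0,0,63],[0,0,0,0,0,0,64],[0,0,0,0,0,0,65],[0,0,0,0,0,0,66],[0,0,0,0,0,0,66]]]'

```text
clock: 13.68
eef_pos: [0.4797, -0.0406, 0.053]
orientation: [-1.984, -0.0, 0.06]
wrist_force: [-0.9, 1.2, 0.5]
finger_gap: 0.066
```

Run:
```python
from h import *
s=sense();print(s['clock'],fx(s['eef_pos']),s['finger_gap'],s['wrist_force'])
p,d=save('wrist','w10.png')
for t in ['post_top','post_foot']: print(t,[(fx(x['position']),x['conf']) for x in landmark_of('wrist',t)[:1]])
```

```text
13.6833 [ 0.0003 -0.2116  0.053 ] 0.06601318559054394 [-0.9417  1.1717  0.5103]
post_top [(array([ 0.0043, -0.2543,  0.0549]), 0.8)]
post_foot [(array([ 0.0014, -0.0015,  0.0594]), 0.64)]
```

View pics/w10.png

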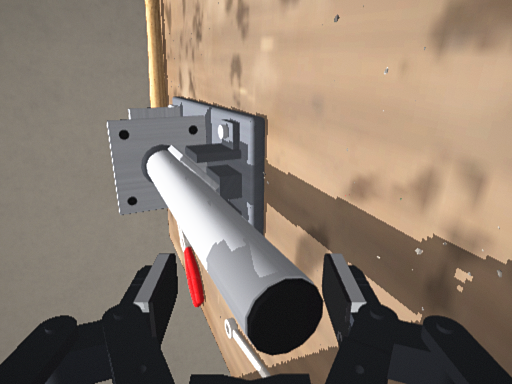

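Between the last two pictures the plug stayed at (285, 315) while the pad moved away, so the tube is lying in the V. Withdrawing along the tool axis, then closing the fingers.

Call:
servo_tool --plan '[[[0,0,0,0,0,-8,66],[0,0,0,0,0,-16,66],[0,0,0,0,0,-24,66],[0,0,0,0,0,-34,66],[0,0,0,0,0,-44,66],[0,0,0,0,0,-54,66],[0,0,0,0,0,-64,66],[0,0,0,0,0,-75,66],[0,0,0,0,0,-85,40],[0,0,0,0,0,-85,20],[0,0,0,0,0,-85,0],[0,0,0,0,0,-85,0]]]'

```text
clock: 14.83
eef_pos: [0.4841, -0.118, 0.087]
orientation: [-1.983, 0.0, 0.06]
wrist_force: [0.1, 1.2, -0.1]
finger_gap: 0.0178
```

Run:
```python
from h import *
s=sense();print(s['clock'],fx(s['eef_pos']),s['finger_gap'],s['wrist_force'])
for n in ['wrist','top','scene']:
    p,d=save(n,n[0]+'11.png')
    for t in ['post_top','post_foot']: print(n,t,[(fx(x['position']),x['conf']) for x in landmark_of(n,t)[:1]])
s=sense();print(s['clock'],rel(wf(0,-.275,.056),tool(1.16)))
```

```text
14.8333 [ 0.0001 -0.2892  0.087 ] 0.01783521413203507 [ 0.1481  1.1968 -0.1354]
wrist post_top [(array([ 0.0045, -0.255 ,  0.0515]), 0.84)]
wrist post_foot [(array([-0.0003, -0.0035,  0.0605]), 0.72)]
top post_top [(array([ 0.0003, -0.083 ,  0.0626]), 0.68)]
top post_foot [(array([-0.002 , -0.0072,  0.0573]), 0.91)]
scene post_top []
scene post_foot [(array([-0.0008, -0.0052,  0.0563]), 0.89)]
15.2833 [ 0.002  -0.     -0.0001 -0.2318 22.7317 25.6424]
```

View pics/w11.png

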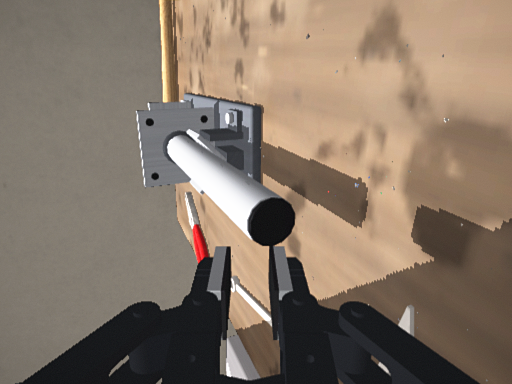

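View pics/t11.png

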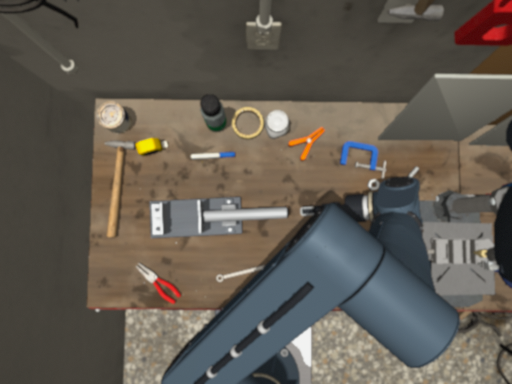

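The post lies in the V with its plug at y≈-0.255 in the fixture frame, and the fingers are clear. Bringing the tips level with the plug and starting the push.

Call:
servo_tool --plan '[[[0,0,0,0,6,6,0],[0,0,0,0,12,12,0],[0,0,0,0,18,19,0],[0,0,0,0,23,26,0],[0,0,0,0,22,29,0],[0,0,0,0,20,32,0],[0,0,0,0,19,35,0],[0,0,0,0,18,38,0],[0,0,0,0,17,41,0],[0,0,0,0,15,44,0]]]'

```text
clock: 16.12
eef_pos: [0.4824, -0.0842, 0.0558]
orientation: [-1.985, -0.001, 0.059]
wrist_force: [1.0, -7.9, 0.3]
finger_gap: 0.0002
```

Run:
```python
from h import *
s=sense();print(s['clock'],fx(s['eef_pos']),s['finger_gap'],s['wrist_force'])
p,d=save('wrist','w12.png')
for t in ['post_top','post_foot']: print(t,[(fx(x['position']),x['conf']) for x in landmark_of('wrist',t)[:1]])
print(rel(wf(0,-.175,.057),tool(1.16)))
```

```text
16.1167 [ 0.0004 -0.2553  0.0558] 0.00021809631161451618 [ 0.982  -7.8684  0.3464]
post_top [(array([ 0.0028, -0.2546,  0.0513]), 0.91)]
post_foot [(array([-0.0005, -0.0004,  0.0578]), 0.77)]
[  0.0023  -0.0003   0.0003  -0.3643 -33.1308  72.9847]
```

View pics/w12.png

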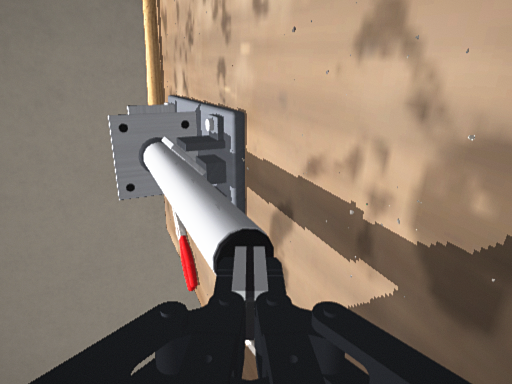

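The fingertips are on the plug at (252, 245) with about 8 N, so the post is sliding or about to. Pushing along +y of the fixture.

Call:
servo_tool --plan '[[[0,0,0,0,-2,5,0],[0,0,0,0,-4,10,0],[0,0,0,0,-7,15,0],[0,0,0,0,-9,20,0],[0,0,0,0,-11,25,0],[0,0,0,0,-13,30,0],[0,0,0,0,-15,35,0],[0,0,0,0,-17,40,0],[0,0,0,0,-20,45,0],[0,0,0,0,-22,50,0],[0,0,0,0,-24,55,0],[0,0,0,0,-26,60,0]]]'

```text
clock: 17.27
eef_pos: [0.4789, -0.0195, 0.0559]
orientation: [-1.985, -0.001, 0.059]
wrist_force: [0.0, -11.8, 5.1]
finger_gap: 0.0002
```

Run:
```python
from h import *
s=sense();print(s['clock'],fx(s['eef_pos']),s['finger_gap'],s['wrist_force'])
p,d=save('wrist','w13.png')
for t in ['post_top','post_foot','stop_face']: print(t,[(fx(x['position']),x['conf']) for x in landmark_of('wrist',t)[:1]])
p,d=save('top','t13.png')
for t in ['post_top','post_foot']: print(t,[(fx(x['position']),x['conf']) for x in landmark_of('top',t)[:1]])
print(rel(wf(0,-.155,.057),tool(1.16)))
```

```text
17.2667 [ 0.0007 -0.1905  0.0559] 0.00015809920012368236 [  0.044  -11.8189   5.1026]
post_top [(array([ 0.0033, -0.1907,  0.0564]), 0.88)]
post_foot [(array([-0.0009,  0.0621,  0.0585]), 0.91)]
stop_face []
post_top [(array([ 0.0015, -0.186 ,  0.06  ]), 0.69)]
post_foot [(array([-0.0045,  0.0615,  0.0569]), 0.57)]
[  0.0019  -0.0003  -0.0002  -0.2623 -15.3745  31.2958]
```

View pics/w13.png

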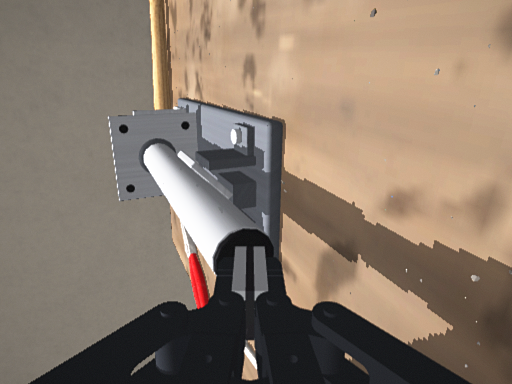

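View pics/t13.png

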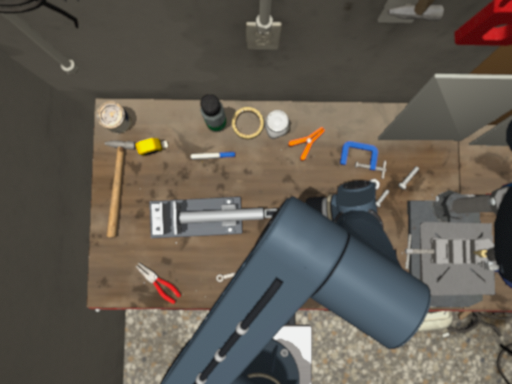

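The post is sliding cleanly; the foot is at y≈0.060 and about 40 mm remain. Going on more slowly.

Call:
servo_tool --plan '[[[0,0,0,0,-2,4,0],[0,0,0,0,-3,8,0],[0,0,0,0,-5,12,0],[0,0,0,0,-7,16,0],[0,0,0,0,-9,19,0],[0,0,0,0,-10,22,0],[0,0,0,0,-11,25,0],[0,0,0,0,-12,27,0],[0,0,0,0,-13,29,0],[0,0,0,0,-14,31,0]]]'

```text
clock: 18.45
eef_pos: [0.4764, 0.0149, 0.0557]
orientation: [-1.984, -0.0, 0.06]
wrist_force: [-1.1, -6.0, 0.3]
finger_gap: -0.0001
```

Run:
```python
from h import *
s=sense();print(s['clock'],fx(s['eef_pos']),s['wrist_force'])
p,d=save('wrist','w14.png')
for t in ['post_top','post_foot']: print(t,[(fx(x['position']),x['conf']) for x in landmark_of('wrist',t)[:1]])
p,d=save('scene','s14.png')
for t in ['post_top','post_foot']: print(t,[(fx(x['position']),x['conf']) for x in landmark_of('scene',t)[:1]])
cv2.imwrite('pics/s14z.png',cv2.resize(p[200:290,140:280],None,fx=5,fy=5,interpolation=cv2.INTER_CUBIC)[:,:,::-1])
```

```text
18.45 [ 0.0003 -0.156   0.0557] [-1.0763 -6.0164  0.282 ]
post_top [(array([ 0.0062, -0.1565,  0.0557]), 0.77)]
post_foot [(array([-0.0003,  0.101 ,  0.0564]), 0.63)]
post_top [(array([ 0.0031, -0.1543,  0.0595]), 0.91)]
post_foot [(array([-0.0017,  0.0957,  0.0582]), 0.69)]
```

View pics/s14z.png

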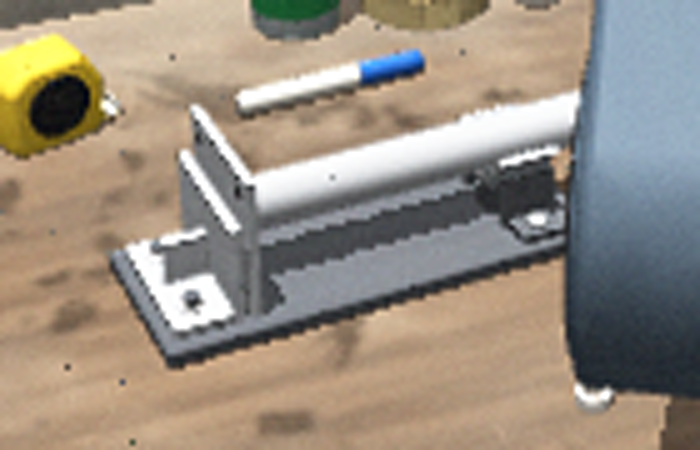

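The zoom shows the foot plate (240, 215) just short of the stop (190, 200). Creeping with force checks.

Call:
servo_tool --plan '[[[0,0,0,0,-0.4,1,0],[0,0,0,0,-0.8,2,0],[0,0,0,0,-1.2,2.8,0],[0,0,0,0,-1.6,3.7,0],[0,0,0,0,-2,4.6,0]]]'

```text
clock: 19.17
eef_pos: [0.4763, 0.0188, 0.0557]
orientation: [-1.986, -0.001, 0.06]
wrist_force: [-4.9, -27.7, 3.8]
finger_gap: -0.0
```

Run:
```python
from h import *
s=sense();print(s['clock'],fx(s['eef_pos']),s['wrist_force'])
```

```text
19.1667 [ 0.0005 -0.1521  0.0557] [ -4.915  -27.6879   3.7875]
```

The force rose to 28 N, so the foot is against the stop. Backing off and checking.

Call:
servo_tool --plan '[[[0,0,0,0,1,-3,0],[0,0,0,0,4,-10,0],[0,0,0,0,9,-22,0],[0,0,0,0,14,-35,0],[0,0,0,0,18,-46,0]]]'

```text
clock: 19.58
eef_pos: [0.4791, -0.0308, 0.0579]
orientation: [-1.984, -0.0, 0.059]
wrist_force: [-0.3, -0.1, -0.3]
finger_gap: -0.0001
```

Run:
```python
from h import *
s=sense();print(s['clock'],fx(s['eef_pos']),s['wrist_force'])
for n in ['wrist','top','scene']:
    p,d=save(n,n[0]+'15.png')
    for t in ['post_top','post_foot']: print(n,t,[(fx(x['position']),x['conf']) for x in landmark_of(n,t)[:1]])
    if n=='scene': cv2.imwrite('pics/s15z.png',cv2.resize(p[200:290,140:280],None,fx=5,fy=5,interpolation=cv2.INTER_CUBIC)[:,:,::-1])
    if n=='top': cv2.imwrite('pics/t15z.png',cv2.resize(p[170:260,130:290],None,fx=5,fy=5,interpolation=cv2.INTER_CUBIC)[:,:,::-1])
    W=cloud(n,d); F=(W-O); y=F@Fy; x=F@Fx; z=W[...,2]
    m=(abs(x)<.02)&(y>-.2)&(y<.06)&(z>.06)&(z<.085)
    if m.sum()>20:
        print(n,'tube ridge',m.sum(),'y min',y[m].min())
        for a,b in [(-.14,-.11),(-.06,-.02),(0,.06)]:
            k=m&(y>a)&(y<b); print(a,b,k.sum(),np.nanmax(z[k]) if k.any() else None,np.nanmedian(x[k]) if k.any() else None)
```

```text
19.5833 [ 0.0003 -0.2018  0.0579] [-0.283  -0.1468 -0.294 ]
wrist post_top [(array([ 0.0051, -0.1504,  0.0551]), 0.85)]
wrist post_foot [(array([0.0008, 0.0998, 0.0633]), 0.69)]
wrist tube ridge 2975 y min -0.15204433303588885
-0.14 -0.11 583 0.07339311412558328 0.011820843311440447
-0.06 -0.02 335 0.07332743787824611 0.011585529242386336
0 0.06 284 0.0731748899868786 0.010958214947054434
top post_top [(array([-0.0002, -0.1494,  0.0599]), 0.93)]
top post_foot [(array([-0.0035,  0.0986,  0.0556]), 0.61)]
top tube ridge 808 y min -0.15010814622456398
-0.14 -0.11 115 0.0773473774879061 -0.0001581125400941429
-0.06 -0.02 156 0.07728172841834358 8.177781715035468e-05
0 0.06 227 0.07905448406612248 -0.0004422982549793082
scene post_top [(array([ 0.002 , -0.1526,  0.0567]), 0.74)]
scene post_foot [(array([-0.0013,  0.0989,  0.0563]), 0.67)]
scene tube ridge 473 y min -0.13573169468142224
-0.14 -0.11 39 0.07567265730984629 -0.006045474163213458
-0.06 -0.02 103 0.07690917352192206 -0.009147443538319049
0 0.06 158 0.07644333446154084 -0.009885341888614632
```

View pics/s15z.png

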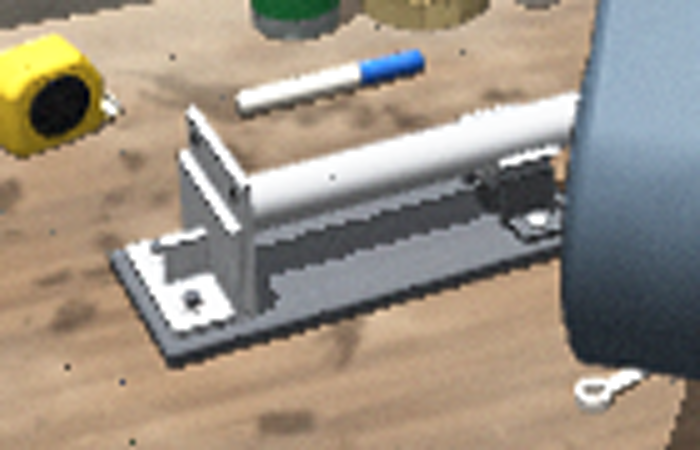

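View pics/t15z.png

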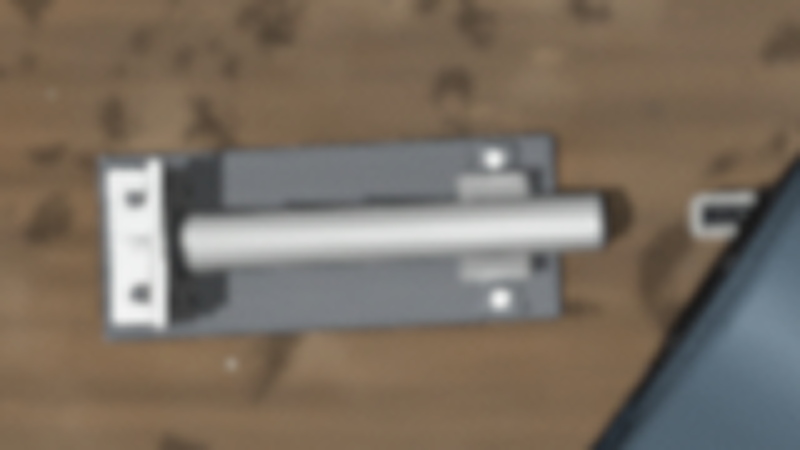

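View pics/w15.png

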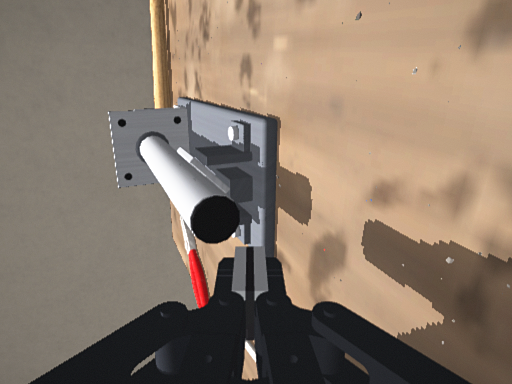

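The foot is flat against the stop in the zooms. The tube is level and in line, with its ridge at x≈0 along the length, and its end is at y≈-0.150. The fingers are 50 mm clear, so I'll hand in.

Run:
```python
from h import *
print(job_done(), sense()['clock'])
```

```text
the job is handed in; nothing more can be done
the job is handed in; nothing more can be done
```

I handed the job in after about 20 s of the 67 s. The post lies in the V with its foot against the end stop. `job_done()` gives no verdict, so the evidence is my own last checks.

**What I did:** I straddled the tube with the open fingers and tipped it past its balance point. I let it down on the lower finger into the V, then opened and withdrew. With the fingers shut I pushed the plug along the V until the push force rose to about 28 N, then backed off.

**Last checks:**

| Check | Measured | Allowed |
|---|---|---|
| Foot underside, fixture y (three cameras) | 0.099–0.100 m | 0.096–0.104 m |
| Tube end, fixture y | about -0.150 m | – (fits a seated foot) |
| Tube sideways (top camera) | within 0.5 mm along its length | 5 mm at free end, 8 mm at foot |
| Wrist force after backing off | about 0 N, fingertips about 50 mm from the plug | no contact |

**What disagreed or was left unchecked:**
- **Foot height:** the wrist-camera network put the foot's height at 63 mm, outside the 53–61 mm band. The other two cameras gave 56 mm.
- **Free end sideways:** the same network put the free end 5 mm sideways, right at the limit. The top camera's network gave 0 mm and the scene camera's 2 mm. I took both wrist-camera readings as its roughly 4 mm error.
- **Tube height:** depth put the top of the tube at 73 mm (wrist), 76–77 mm (scene) and 77–79 mm (top). Level at 57 mm it should be 73 mm. I took this as depth noise, because the wrist reading was constant along the length.
- **Bystanders:** the marker and tape measure had not visibly moved in the last pictures. I did not re-measure any of the three, and the arm partly hid the caliper at the end.

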